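Refill the spacer tub at the board inspection bench

TASK

Lift the lid off the grey parts tub by its knob and lay it flat on the bench, knob up, clear of the tub. Then pick up the steel cup and pour all eight brass spacers from it into the tub, and stand the empty cup upright back on the bench. Leave the stack of circuit boards, the dispenser bottle and the brush undisturbed, and spill nothing.

Things in the scene. Friction and masses are not known exactly. Their poses are not given: they have to be found in the camera images.
- tub: Loose round open parts tub of grey plastic, 0.45 kg, 58 mm high; outer radius 56 mm at the foot and 62 mm at the rim, wall 4 mm, floor 5 mm thick. Stands on the bench, at the start closed by the lid. Origin: centre of its underside, z up.
- lid: Loose flat grey plastic lid, 90 g, resting on the tub. A disc of radius 65 mm from z = 6 to 11 mm with a centring plug of radius 50 mm below it (z = 0 to 6 mm), which hangs inside the tub's mouth; on top a round knob (see lid_knob). Origin: centre of the plug's underside, z up; lying on the bench the origin is at bench height.
- lid_knob (a point): Grip point of the lid's black knob, on the lid's axis 30 mm above its origin. The knob's head is a cylinder 28 mm in diameter, from 21 to 39 mm above the lid's origin, on an 18 mm neck.
- cup: Loose straight-sided round steel cup, 0.16 kg, no handle: outer diameter 64 mm, height 78 mm, wall 3 mm, floor 4 mm thick. It holds the eight spacers. Origin: centre of its underside, z along its axis to the mouth.
- cup_mouth (a point): Centre of the cup's mouth, on its axis 78 mm above its origin, in the plane of the rim.
- boards: Bystander: stack of three green circuit boards with chips, 130 x 100 mm, 37 mm high, lying on the bench; do not disturb. Origin: centre of its underside.
- dispenser: Bystander: white plastic dispenser bottle with black cap, 56 mm in diameter, 120 mm tall, upright; do not disturb. Origin: centre of its underside.
- brush: Bystander: cleaning brush about 170 mm long lying on the bench along its own x; do not disturb. Origin: underside, near the middle of its length.
- spacer1: Brass spacer 1 of 8, all alike: a round piece 14 mm in diameter and 14 mm long, 15 g. At the start it stands in the cup. Origin: its centre, z along its axis.
- spacer2: Brass spacer 2 of 8, all alike: a round piece 14 mm in diameter and 14 mm long, 15 g. At the start it stands in the cup. Origin: its centre, z along its axis.
- spacer3: Brass spacer 3 of 8, all alike: a round piece 14 mm in diameter and 14 mm long, 15 g. At the start it stands in the cup. Origin: its centre, z along its axis.
- spacer4: Brass spacer 4 of 8, all alike: a round piece 14 mm in diameter and 14 mm long, 15 g. At the start it stands in the cup. Origin: its centre, z along its axis.
- spacer5: Brass spacer 5 of 8, all alike: a round piece 14 mm in diameter and 14 mm long, 15 g. At the start it stands in the cup. Origin: its centre, z along its axis.
- spacer6: Brass spacer 6 of 8, all alike: a round piece 14 mm in diameter and 14 mm long, 15 g. At the start it stands in the cup. Origin: its centre, z along its axis.
- spacer7: Brass spacer 7 of 8, all alike: a round piece 14 mm in diameter and 14 mm long, 15 g. At the start it stands in the cup. Origin: its centre, z along its axis.
- spacer8: Brass spacer 8 of 8, all alike: a round piece 14 mm in diameter and 14 mm long, 15 g. At the start it stands in the cup. Origin: its centre, z along its axis.
Not all that is in view belongs to the job. Of the things that look like the cup, take the one that is farthest to the robot's left at the start.

How it is judged:
On the way, in this order (a step that is already met when the one before it is completed fails the run):
1. the lid lies flat on the bench, knob up, clear of the tub (height (world z) of lid below 0.012 m and angle between lid's own z axis and vertical below 0.15 rad and horizontal distance between lid and tub above 0.115 m), for 0.2 s.
2. the cup, held by the fingers, is tipped well over at the tub (angle between cup's own z axis and vertical above 1.1 rad and contact force between the fingers and cup above 0.5 N and horizontal distance between cup_mouth and tub below 0.12 m and height (world z) of cup_mouth above 0.03 m), for 0.1 s.
At the end, for the whole second after the job is handed in: All eight spacers at rest inside the tub, below its rim; tub and cup upright on the bench (within 0.1 rad, undersides under 10 mm up), cup released; lid flat on the bench, knob up (within 0.15 rad, underside under 12 mm up), its centre over 115 mm from the tub's axis (all of step 1 and horizontal distance between each of spacer1, spacer2, spacer3, spacer4, spacer5, spacer6, spacer7, spacer8 and tub below 0.058 m and z of spacer1 in the frame of tub between 0 and 0.055 m and linear speed of each of spacer1, spacer2, spacer3, spacer4, spacer5, spacer6, spacer7, spacer8, cup, lid below 0.03 m/s and z of spacer2 in the frame of tub between 0 and 0.055 m and z of spacer3 in the frame of tub between 0 and 0.055 m and z of spacer4 in the frame of tub between 0 and 0.055 m and z of spacer5 in the frame of tub between 0 and 0.055 m and z of spacer6 in the frame of tub between 0 and 0.055 m and z of spacer7 in the frame of tub between 0 and 0.055 m and z of spacer8 in the frame of tub between 0 and 0.055 m and angle between each of tub, cup's own z axis and vertical below 0.1 rad and height (world z) of each of tub, cup below 0.01 m); the robot touches nothing.
It fails at once if a bystander (boards, dispenser or brush) is moved by more than 20 mm or tipped over (distance of any of boards, dispenser, brush from where it was at the start of the episode above 0.02 m or angle between any of boards, dispenser, brush's own z axis and vertical above 0.3 rad).
It fails at once if a spacer is spilled onto the bench (outside cup and tub, lower than 20 mm) ((height (world z) of spacer1 below 0.02 m and horizontal distance between spacer1 and tub above 0.075 m and horizontal distance between spacer1 and cup above 0.045 m) or (height (world z) of spacer2 below 0.02 m and horizontal distance between spacer2 and tub above 0.075 m and horizontal distance between spacer2 and cup above 0.045 m) or (height (world z) of spacer3 below 0.02 m and horizontal distance between spacer3 and tub above 0.075 m and horizontal distance between spacer3 and cup above 0.045 m) or (height (world z) of spacer4 below 0.02 m and horizontal distance between spacer4 and tub above 0.075 m and horizontal distance between spacer4 and cup above 0.045 m) or (height (world z) of spacer5 below 0.02 m and horizontal distance between spacer5 and tub above 0.075 m and horizontal distance between spacer5 and cup above 0.045 m) or (height (world z) of spacer6 below 0.02 m and horizontal distance between spacer6 and tub above 0.075 m and horizontal distance between spacer6 and cup above 0.045 m) or (height (world z) of spacer7 below 0.02 m and horizontal distance between spacer7 and tub above 0.075 m and horizontal distance between spacer7 and cup above 0.045 m) or (height (world z) of spacer8 below 0.02 m and horizontal distance between spacer8 and tub above 0.075 m and horizontal distance between spacer8 and cup above 0.045 m)).
It also fails if it takes over 61 s, if anything falls off the work surface, if the arm or the gripper's body presses on something with over 40 N, if the wrist force passes 120 N, or if a joint passes its speed limit or range.

ROBOT

A 7-joint arm with a two-finger parallel gripper is mounted at the origin on the work surface. World frame = base frame: x ahead of the robot, y to its left, z up, the work surface at z = 0. Lengths are in m, angles in rad, forces in N, time in s.
With the tool pointing down it reaches from about 0.35 to 0.9 m from the base axis. Payload 8.1 kg.
Tool frame: the origin (TCP) lies between the finger pads; the fingertips stand 25 mm ahead of it and the grasp point (between the pads) lies 6 mm ahead of it; x points along the fingers, z is the direction in which the jaws open and shut, and the axes are right-handed (so a half turn about x gives the same grasp; the last joint's range is limited). The gripper opens to 85 mm and grips with 20 to 120 N. Pads are 22 mm wide; open, the fingers measure 114 mm over their backs; the gripper's body (76 mm by 85 mm) begins 54 mm behind the grasp point. The pads swing forward as they close: fully open they stand 13 mm farther back than shut.
Start: joints at [-1.386, 0.434, 0.025, 1.573, -0.012, 1.134, -0.075], TCP at [0.177, 0.599, 0.256] pointing down, gripper open.
Joint ranges: [-2.62, 2.62], [-0.44, 2.09], [-1.27, 1.32], [0.08, 2.57], [-1.32, 4.46], [0.12, 2], [-2.74, 2.74]. Speed limits (rad/s): [2.22, 2.22, 3.01, 3.01, 3.14, 3.14, 3.14].

INTERFACE

Orientations are given as a 3x3 rotation matrix whose columns are the frame's x, y, z axes.
In Python, from cell import robot gives the robot as it stands. The module is installed in compiled form; this text tells all that it offers. Calls block until the motion is done:
- robot.move_to(position, orientation): joint-space move of the TCP to a pose.
- robot.move_linear(position, ori=None, velocity=0.15, threshold=None): straight line of the TCP; ori=None keeps the orientation; velocity is the mean speed in m/s. With threshold (N) it stops when the force on the tool has changed by that much, and returns True; else False.
- robot.set_joints(angles): joint-space move.
- robot.ungrasp() and robot.grasp(f_grip=None): open the fingers fully, or close them until they stop; f_grip is the grip in N (None keeps the last).
- robot.sleep(seconds).
- robot.ik(position, orientation): joint angles nearest the present ones, or None.
- robot.capture(name): name is "scene" or "side" or "wrist"; returns a dict with "color" (420x560x3 uint8, red, green, blue), "fov_y" (degrees; the focal length in pixels is half the picture's height over the tangent of half this angle, whatever the lens; pixels are square), "cx", "cy" (the principal point, pixels), "rvec" (rotation vector, rad) and "tvec" (3), from world to camera coordinates, as OpenCV has them. Camera axes: x right, y down, z forward; pixel columns grow to the right and rows downward; lengths in m; the calibration is good to about 2 mm. A picture is of the moment at which its call begins. There is no depth.
A pose or a line that the arm cannot do raises robot.PlanningError and nothing moves.
- robot.job_done(): hands the job in, once; it reports no verdict.
Readings, each from a call of its own:
- robot.read_t(): time.
- robot.read_qpos(): joint angles.
- robot.read_joint_vel(): joint speeds.
- robot.read_joint_torque(): joint torques, N m.
- robot.read_tcp_pos(): TCP position.
- robot.read_tool_rot(): TCP orientation.
- robot.read_ft_force(): force on the tool from outside, world axes, zero at the start.
- robot.read_torque(): the same for the moment, N m.
- robot.read_opening(): finger opening in m.
Only numpy, scipy, OpenCV 4.12 (cv2) and the standard library are available. Lean on these libraries where they do the work, as an engineer would, in place of code of your own. Each camera call takes 0.05 s, during which the arm holds its last target. There are 200 camera calls.

## Working session

There is one attempt and no reset: what is moved stays moved. The work goes in short steps, each a Python script; the robot and the scene stay as the last script left them, time stands still between calls to the robot, and variables do not carry over. Pictures are saved under pics/ and viewed, about 8 in all and at most 12, crops included, and the job is handed in when it is done.

```bash
mkdir -p pics
cat > h.py <<'E'
import numpy as np, cv2
from cell import robot
def cap(n,f=None):
    c=robot.capture(n)
    if f: cv2.imwrite('pics/'+f,c['color'][:,:,::-1])
    return c
def cam(c):
    F=210/np.tan(np.radians(c['fov_y'])/2); K=np.array([[F,0,c['cx']],[0,F,c['cy']],[0,0,1]])
    R,_=cv2.Rodrigues(np.array(c['rvec'],float)); return K,R,np.array(c['tvec'],float).ravel()
def ray(c,u,v,z):
    K,R,t=cam(c); d=R.T@np.linalg.inv(K)@[u,v,1]; o=-R.T@t
    return o+d*(z-o[2])/d[2]
def proj(c,P):
    K,R,t=cam(c); q=(K@(R@np.atleast_2d(P).T+t[:,None])); return (q[:2]/q[2]).T
E
python3 - <<'E'
from h import *
import pickle
S={}
for n in ['scene','side','wrist']:
    c=cap(n,n+'0.png');S[n]=c
    K,R,t=cam(c);print(n,(-R.T@t).round(3),R[2].round(2),c['fov_y'],c['cx'],c['cy'])
pickle.dump(S,open('S.pkl','wb'))
a=np.hstack([S['scene']['color'],S['side']['color']])
print(robot.read_tool_rot().round(2),robot.read_t())
E
```

```text
scene [1.091 0.476 0.997] [-0.45 -0.43 -0.79] 52.452581228444046 285.7131245247668 208.34690922152436
side [-0.149 -0.725  1.326] [ 0.45  0.44 -0.78] 42.6320976342751 276.0547538029821 201.2837988596301
wrist [0.112 0.62  0.373] [ 0.26 -0.08 -0.96] 69.25138865149171 282.86309030098295 208.83605203307155
[[-0.   -0.96  0.28]
 [-0.    0.28  0.96]
 [-1.   -0.   -0.  ]] 0.15
```

View pics/scene0.png

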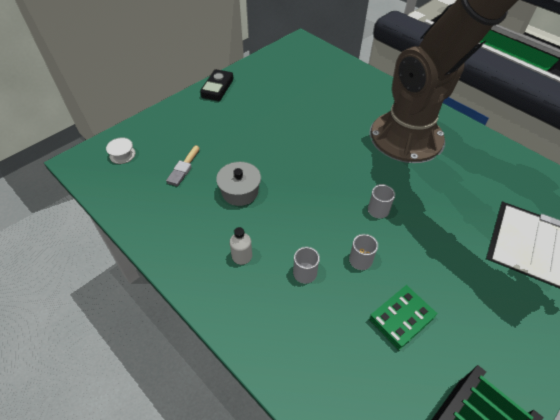

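View pics/side0.png

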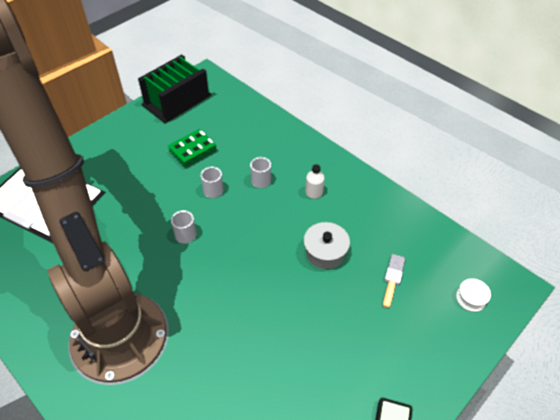

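The scene view shows the lidded tub (knob near 238,173), three cups (rim centres near 382,194, 364,244 and 306,258), the dispenser (240,245), the brush (183,165) and the boards (403,316). The side view shows the same: knob (327,237), cups (183,219), (211,175) and (260,165).

Run:
```python
from h import *
import pickle
S=pickle.load(open('S.pkl','rb'))
for n,a,b,z in [('knob',(238,173),(327,236.5),.085),('cupA',(382,194),(183,219),.078),('cupB',(364.5,244),(211,175),.078),('cupC',(306.5,258.5),(260.5,165),.078),('disp cap',(239,232),(316,169),.12),('boards',(403,314),(192,146),.037),('brush handle end',(196,149),(388,303),.01),('brush tip',(174,181),(398,258),.01)]:
    print(n,ray(S['scene'],*a,z).round(4)[:2],ray(S['side'],*b,z).round(4)[:2])
a=cv2.resize(S['scene']['color'][180:290,270:410],None,fx=5,fy=5,interpolation=2)
cv2.imwrite('pics/crop.png',a[:,:,::-1])
```

```text
knob [ 0.5794 -0.2085] [ 0.5783 -0.2141]
cupA [0.3375 0.1309] [0.335  0.1273]
cupB [0.5064 0.2017] [0.5049 0.1989]
cupC [0.645  0.1264] [0.6427 0.1199]
disp cap [ 0.7296 -0.0291] [ 0.7229 -0.0398]
boards [0.5729 0.3805] [0.5675 0.3732]
brush handle end [ 0.5653 -0.442 ] [ 0.5722 -0.448 ]
brush tip [ 0.7005 -0.3769] [ 0.7098 -0.3799]
```

View pics/crop.png

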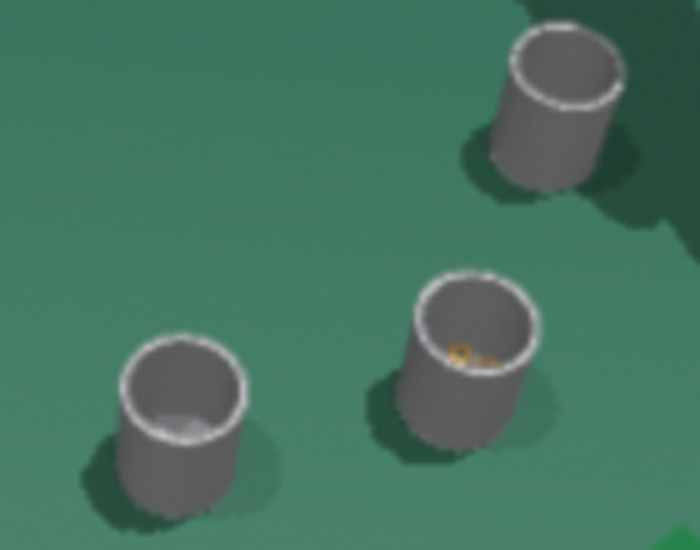

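The crop confirms that cup B (y≈0.20) is the farthest left and has brass in it. Next I go above the knob and check side-grasp reachability.

```bash
cat >> h.py <<'E'
def tool(az,a,roll):
    """tool x at azimuth az, a below horizontal; roll=0: jaws horizontal; roll about tool x. degrees"""
    az,a,r=np.radians([az,a,roll])
    x=np.array([np.cos(az)*np.cos(a),np.sin(az)*np.cos(a),-np.sin(a)])
    z=np.array([-np.sin(az),np.cos(az),0]); y=np.cross(z,x)
    R=np.column_stack([x,y,z])
    c,s=np.cos(r),np.sin(r)
    return R@np.array([[1,0,0],[0,c,-s],[0,s,c]])
def down(th):
    th=np.radians(th); z=np.array([np.cos(th),np.sin(th),0]); x=np.array([0,0,-1.]); return np.column_stack([x,np.cross(z,x),z])
E
python3 - <<'E'
from h import *
robot.move_to([.579,-.211,.22],down(74)); print(robot.read_t(),robot.read_qpos().round(2))
c=cap('wrist','w1.png'); print(proj(c,[.579,-.211,.091]), robot.read_tcp_pos())
B=np.array([.5057,.2004,.05])
for az in (-40,-30,-20,-10,0,50,60,70):
  for a in (15,25,35,45):
    for r in (0,180):
      R=tool(az,a,r); f=[robot.ik(B-R[:,0]*d,R) for d in (.006,.12)]
      if f[0] is not None and f[1] is not None: print(az,a,r,f[0].round(2),f[1].round(2)[6])
E
```

```text
3.3167 [-0.27  0.55  0.82  1.69 -0.44  1.1   1.97]
[[280.13161343 207.7947607 ]] [ 0.57934759 -0.21016831  0.21990702]
-40 15 0 [-1.92  1.67  1.24  2.17 -0.44  0.4   0.07] -0.39
-40 15 180 [-1.7   1.26  0.78  2.15  0.88  0.61  1.92] 2.01
-40 25 0 [-1.85  1.48  1.22  2.2  -0.51  0.33  0.24] -0.32
-40 25 180 [-1.65  1.12  0.78  2.19  0.9   0.52  2.01] 2.11
-40 35 0 [-1.81  1.42  1.32  2.22 -0.96  0.41  0.8 ] -0.21
-40 35 180 [-1.57  0.97  0.77  2.21  0.88  0.44  2.15] 2.25
-40 45 0 [-1.69  1.15  1.19  2.22 -0.75  0.33  0.71] 0.32
-40 45 180 [-1.46  0.83  0.72  2.21  0.79  0.4   2.34] 2.4
-30 15 0 [-1.99  1.78  1.27  2.3  -1.23  0.25  0.85] -0.4
-30 15 180 [-1.84  1.42  0.94  2.29  1.18  0.3   1.63] 1.83
-30 25 0 [-1.81  1.31  1.02  2.33  1.25  0.13 -1.45] -0.38
-30 25 180 [-1.79  1.29  0.99  2.33  1.31  0.18  1.63] 1.94
-30 35 0 [-0.29  1.11 -1.08  2.22  1.68  1.85 -1.35] -0.28
-30 35 180 [-1.6   0.98  0.79  2.33  1.45  0.33  1.67] 2.11
-30 45 0 [-1.54  0.86  0.84  2.31  1.23  0.19 -1.11] -0.05
-30 45 180 [-1.54  0.86  0.84  2.31  1.23  0.19  2.03] 2.35
-20 15 0 [-0.74  1.12 -0.53  2.3
[... 794 characters left out ...]
6
60 25 0 [ 0.87  1.29 -1.1   2.38  3.41  0.39 -0.33] -0.91
60 25 180 [ 0.76  1.16 -0.92  2.38  3.78  0.51  2.39] 2.23
60 35 0 [ 0.77  1.1  -1.08  2.37  3.15  0.35 -0.29] -1.18
60 35 180 [ 0.66  0.98 -0.91  2.38  3.58  0.41  2.38] 1.96
70 15 0 [-0.28  1.18  0.57  2.32  4.4   1.89 -1.48] -1.8
70 15 180 [-0.28  1.18  0.57  2.32  4.4   1.89  1.66] 1.44
70 25 0 [-0.44  1.12  0.76  2.36  4.39  1.82 -1.63] -1.89
70 25 180 [-0.44  1.12  0.76  2.36  4.39  1.82  1.52] 1.29
70 35 0 [ 0.73  1.02 -0.96  2.26  4.24  0.19 -1.28] -2.1
70 35 180 [ 0.73  1.02 -0.96  2.26  4.24  0.19  1.86] 1.04
70 45 0 [ 0.59  0.85 -0.88  2.24  4.45  0.12 -1.65] 2.72
70 45 180 [ 0.59  0.85 -0.88  2.24  4.45  0.12  1.49] 0.88
```

View pics/w1.png

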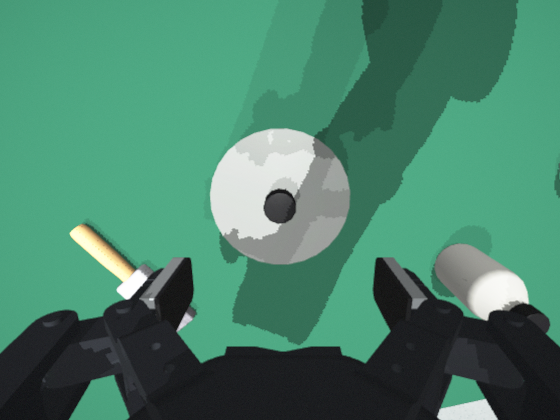

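The knob top is seen at (280,207), against (280,208) predicted, so the position holds. Now I grip and place the lid.

Run:
```python
from h import *
R=down(74); K=[.579,-.211]
robot.move_linear(K+[.094],R,.12); robot.grasp(40); print('open',robot.read_opening(),robot.read_t())
robot.move_linear(K+[.18],None,.12); print(robot.read_opening(),robot.read_ft_force().round(2))
P=[.42,-.34]
robot.move_linear(P+[.14],None,.15)
robot.move_linear(P+[.06],None,.12)
print(robot.move_linear(P+[.040],None,.03,threshold=4),robot.read_tcp_pos().round(4))
robot.ungrasp(); robot.move_linear(P+[.15],None,.15); print(robot.read_t(),robot.read_opening())
cap('scene','s2.png')
B=np.array([.5057,.2004,.05])
for az in (-40,-30,-20,-10,60,70):
  for a in (15,25,35):
    for r in (0,180):
      R=tool(az,a,r); f=[robot.ik(B-R[:,0]*d,R) for d in (.006,.12)]
      if f[0] is not None and f[1] is not None: print(az,a,r,f[0].round(2),f[1].round(2)[6])
print('pour')
T=np.array([.579,-.211,.13])
for az in range(-80,81,20):
  for a in (0,10,20):
    L=[r for r in range(-180,181,30) if robot.ik(T,tool(az,a,r)) is not None]
    if L: print(az,a,L)
```

```text
open 0.026270917946968866 5.1417
0.026577737534336305 [-0.67 -0.39 -0.67]
True [ 0.42   -0.3398  0.0419]
10.4417 0.08546021122014127
-40 15 0 [-1.88  1.55  1.12  2.16  0.01  0.37 -0.38] -0.39
-40 15 180 [-1.76  1.34  0.89  2.16  0.72  0.51  2.07] 2.11
-40 25 0 [-1.82  1.39  1.13  2.2  -0.09  0.3  -0.17] -0.32
-40 25 180 [-1.7   1.18  0.88  2.19  0.74  0.43  2.16] 2.19
-40 35 0 [-1.75  1.23  1.13  2.22 -0.27  0.27  0.12] -0.21
-40 35 180 [-1.62  1.02  0.85  2.21  0.75  0.38  2.27] 2.27
-30 15 0 [-1.86  1.46  0.99  2.3   1.09  0.24 -1.43] -0.4
-30 15 180 [-1.9   1.54  1.06  2.3   0.8   0.15  1.99] 2.02
-30 25 0 [-1.81  1.31  1.02  2.33  1.25  0.13 -1.45] -0.38
-30 25 180 [-1.81  1.31  1.02  2.33  1.25  0.13  1.69] 2.12
-30 35 0 [-0.29  1.11 -1.08  2.22  1.68  1.85 -1.35] -0.28
-30 35 180 [-1.65  1.03  0.87  2.33  1.43  0.25  1.68] 2.24
-20 15 0 [-0.74  1.12 -0.53  2.34  1.74  1.82 -1.72] -1.52
-20 15 180 [-1.87  1.51  0.96  2.43  2.16  0.32  0.63] 1.41
-20 25 0 [-0.43  1.13 -0.9   2.35  1.81  1.92 -1.48] -1.65
-20 25 180 [-1.72  1.21  0.86  2.45  2.17  0.42  0.85] 1.48
-20 35 0 [-0.26 
[... 1986 characters left out ...]
0, 180]
20 20 [-180, -150, -120, -90, -60, -30, 0, 30, 60, 90, 120, 150, 180]
40 0 [-180, -150, -120, -90, -60, -30, 0, 30, 90, 120, 150, 180]
40 10 [-180, -150, -120, -90, -60, -30, 0, 30, 60, 90, 120, 150, 180]
40 20 [-180, -150, -120, -90, -60, -30, 0, 30, 60, 90, 120, 150, 180]
60 0 [-180, -150, -120, -90, -60, -30, 0, 30, 60, 90, 120, 150, 180]
60 10 [-180, -150, -120, -90, -60, -30, 0, 30, 60, 90, 120, 150, 180]
60 20 [-180, -150, -120, -90, -60, -30, 0, 30, 60, 90, 120, 150, 180]
80 0 [-180, -150, -120, -90, -60, -30, 0, 30, 60, 90, 120, 150, 180]
80 10 [-180, -150, -120, -90, -60, -30, 0, 30, 60, 90, 120, 150, 180]
80 20 [-180, -150, -120, -90, -60, -30, 0, 30, 60, 90, 120, 150, 180]
```

View pics/s2.png

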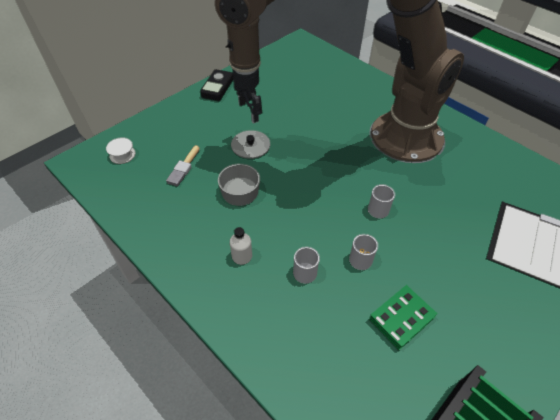

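The lid lies flat at its spot and the open tub rim is around (239,182). Next: the cup approach, with a look before I descend.

Run:
```python
from h import *
robot.move_linear([.42,-.30,.30],None,.3)
robot.move_to([.45,.05,.35],down(74)); print(robot.read_t())
R=tool(-20,35,180); G=np.array([.5057,.2004,.055])
pre=G-R[:,0]*.11+[0,0,.09]
print(robot.ik(pre,R))
robot.move_to(pre,R); print(robot.read_t(),robot.read_qpos().round(2),robot.read_tcp_pos())
c=cap('wrist'); s=cap('scene')
for p in ([.5057,.2004,.078],[.5057,.2004,0]): print(proj(c,p),proj(s,p))
cv2.imwrite('pics/w3.png',np.hstack([cv2.resize(x['color'],(400,300)) for x in (c,s)])[:,:,::-1])
```

```text
12.4917
[-1.59991618  0.36811295  0.42139057  2.41360668  1.24189371  0.87380235
  2.08523823]
13.6667 [-1.6   0.37  0.42  2.41  1.24  0.87  2.08] [0.42192063 0.23001542 0.20861191]
[[283.04050653 259.37202307]] [[364.27471679 243.55478978]]
[[283.14670674 293.71902978]] [[359.673024   259.36174619]]
```

View pics/w3.png

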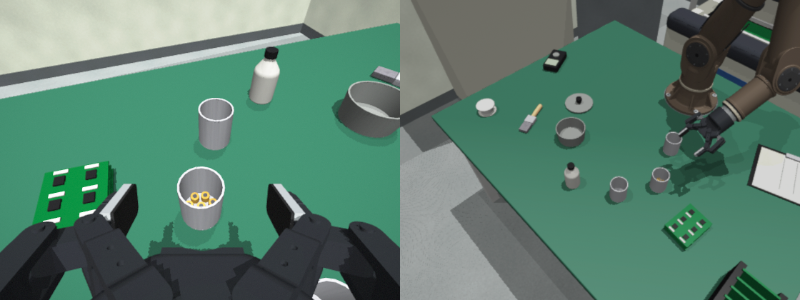

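In the wrist view the cup mouth is near (281,260) at full scale, against (283,259) predicted, with brass inside. The scene view shows the arm clear of the neighbours. Next: grasp and lift.

Run:
```python
from h import *
R=tool(-20,35,180); G=np.array([.5055,.2004,.055]); x=R[:,0]
robot.move_linear(G-x*.11,R,.15)
print(robot.move_linear(G-x*.006,None,.1,threshold=8),robot.read_t())
robot.grasp(45); print('open',robot.read_opening())
robot.move_linear(G-x*.006+[0,0,.17],None,.15); print(robot.read_opening(),robot.read_ft_force().round(2),robot.read_t(),robot.read_qpos().round(2))
T=np.array([.579,-.211])
for az in (-80,-70,-60,-50,-40):
  for a in (-10,0,10):
    fw=np.array([np.cos(np.radians(az)),np.sin(np.radians(az))])
    p=np.r_[T+.02*fw,.122]
    print(az,a,[None if (q:=robot.ik(p-tool(az,a,r)[:,0]*.006,tool(az,a,r))) is None else q.round(2).tolist() for r in (180,190)])
```

```text
False 15.7083
open 0.0637431334996427
0.06328164843581321 [-0.64 -0.17 -3.47] 17.3333 [-1.49  0.36  0.58  2.37  1.39  0.74  2.19]
-80 -10 [[-0.83, 1.4, 0.74, 1.97, 1.1, 1.03, 1.76], [-0.84, 1.41, 0.75, 1.97, 1.09, 1.01, 1.59]]
-80 0 [[-0.82, 1.26, 0.73, 2.02, 1.12, 0.92, 1.82], [-0.83, 1.28, 0.75, 2.02, 1.11, 0.9, 1.65]]
-80 10 [[-0.8, 1.12, 0.73, 2.05, 1.13, 0.82, 1.9], [-0.81, 1.14, 0.75, 2.06, 1.11, 0.79, 1.74]]
-70 -10 [[-0.89, 1.46, 0.78, 2.11, 1.32, 0.91, 1.49], [-0.9, 1.47, 0.79, 2.11, 1.31, 0.89, 1.32]]
-70 0 [[-0.89, 1.32, 0.79, 2.16, 1.4, 0.78, 1.52], [-0.9, 1.33, 0.81, 2.16, 1.39, 0.77, 1.35]]
-70 10 [[-0.87, 1.17, 0.81, 2.19, 1.45, 0.67, 1.59], [-0.88, 1.18, 0.83, 2.19, 1.45, 0.65, 1.42]]
-60 -10 [[-0.92, 1.52, 0.8, 2.23, 1.6, 0.88, 1.14], [-0.52, 1.24, 0.28, 2.2, 1.69, 1.51, 1.09]]
-60 0 [[-0.9, 1.36, 0.8, 2.29, 1.76, 0.8, 1.14], [-0.89, 1.35, 0.79, 2.29, 1.76, 0.81, 0.97]]
-60 10 [[-0.85, 1.17, 0.79, 2.32, 1.89, 0.73, 1.2], [-0.87, 1.19, 0.81, 2.32, 1.9, 0.7, 1.01]]
-50 -10 [[-0.41, 1.26, 0.2, 2.3, 1.89, 1.7, 1.12], [-0.26, 1.23, 0.02, 2.29, 1.94, 1.87, 1.03]]
-50 0 [[-0.5, 1.15, 0.31, 2.37, 1.98, 1.43, 1.13], [-0.39, 1.11, 0.17, 2.37, 1.98, 1.56, 1.04]]
-50 10 [[-0.76, 1.16, 0.71, 2.43, 2.2, 0.96, 0.96], [-0.49, 0.99, 0.33, 2.41, 2.08, 1.25, 1.06]]
-40 -10 [[-0.28, 1.29, 0.15, 2.38, 2.1, 1.92, 1.04], [-0.23, 1.28, 0.09, 2.38, 2.12, 1.97, 0.9]]
-40 0 [[0.01, 1.13, -0.2, 2.43, 2.29, 1.99, 1.39], [-0.33, 1.16, 0.2, 2.46, 2.21, 1.7, 0.91]]
-40 10 [[-0.28, 0.99, 0.18, 2.5, 2.32, 1.51, 1.22], [-0.06, 0.96, -0.1, 2.48, 2.31, 1.66, 1.24]]
```

The cup is held: opening 63.3 mm, and about 2.8 N of extra weight. I carry it to the tub.

Run:
```python
from h import *
T=np.array([.579,-.211]); az=-75; a_=np.radians(az)
fw=np.array([np.cos(a_),np.sin(a_)]); s=np.array([np.sin(a_),-np.cos(a_)])
g=T+.02*fw-.027*s; print(g)
R=tool(az,35,180)
robot.move_linear(np.r_[g-.03*fw,.235]-R[:,0]*.006,R,.18); print(robot.read_t(),robot.read_qpos().round(2))
R=tool(az,0,180)
robot.move_linear(np.r_[g,.18]-R[:,0]*.006,R,.05); print(robot.read_t(),robot.read_qpos().round(2),robot.read_opening())
w=cap('side'); s=cap('scene')
cv2.imwrite('pics/s4.png',np.hstack([cv2.resize(x['color'],(400,300)) for x in (w,s)])[:,:,::-1])
```

```text
[ 0.61025638 -0.2233304 ]
19.7333 [-0.78  0.59  0.76  2.01  0.89  0.75  2.57]
21.1833 [-0.92  1.25  0.92  2.07  1.17  0.76  1.87] 0.0632399537207757
```

View pics/s4.png

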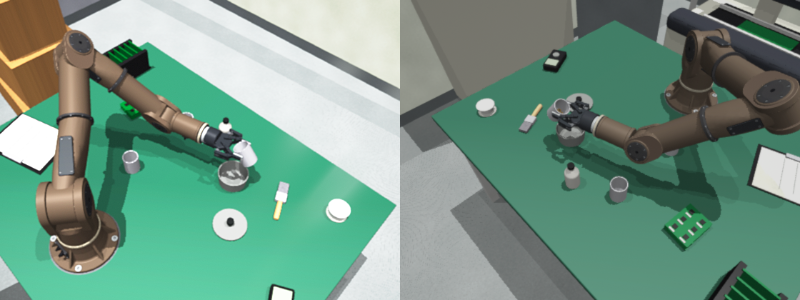

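The cup is over the tub with the mouth up, and the arm is clear. Now I lower it and pour with joint 7.

Run:
```python
from h import *
p=robot.read_tcp_pos(); p[2]=.123
print(robot.move_linear(p,None,.1,threshold=10))
q=np.array(robot.read_qpos()); q0=q.copy(); print(q.round(3),robot.read_t())
im=[]
for d in [30,60,75]+list(range(85,166,8)):
    q[6]=q0[6]-np.radians(d); robot.set_joints(q); robot.sleep(.12)
    if d in (101,125,141): im.append(cap('side')['color'][190:300,270:400])
robot.sleep(.4); print(robot.read_t(),robot.read_ft_force().round(2),robot.read_opening(),robot.read_tcp_pos().round(3))
im.append(cap('side')['color'][190:300,270:400])
im=[cv2.resize(i,(390,300)) for i in im[-4:]]
cv2.imwrite('pics/p5.png',np.vstack([np.hstack(im[:2]),np.hstack(im[2:])])[:,:,::-1])
```

```text
False
[-0.901  1.348  0.865  2.032  1.138  0.755  1.809] 22.0
28.55 [ 0.61 -0.11 -1.47] 0.06345092947915783 [ 0.609 -0.218  0.124]
```

View pics/p5.png

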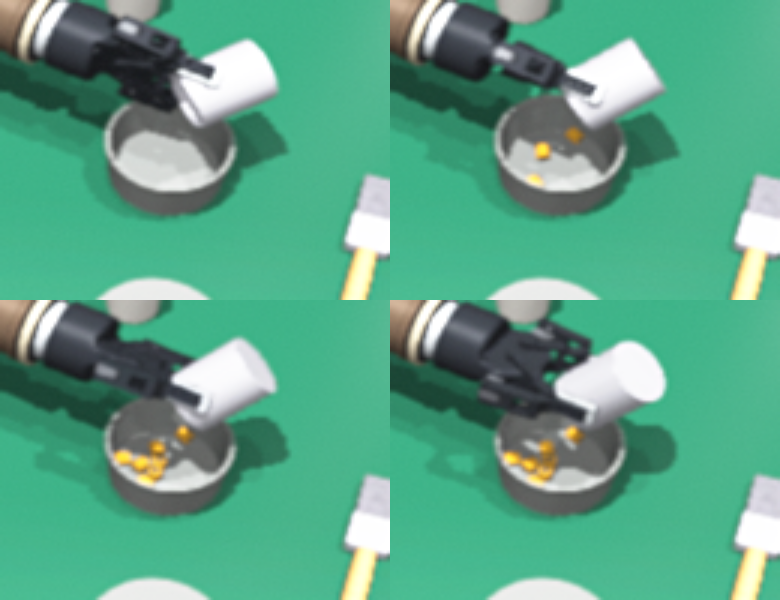

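The frames show the spacers tumbling into the tub, with about seven or more visible. I shake briefly, turn upright above the tub, and check the cup and tub from the wrist.

Run:
```python
from h import *
q=np.array(robot.read_qpos()); q1=q[6]
for d in (.15,0,.15,0):
    q[6]=q1+d; robot.set_joints(q)
robot.sleep(.2); sd=cap('side')['color'][190:300,270:400]
q[6]=1.809; robot.set_joints(q)
p=robot.read_tcp_pos(); p[2]=.22
robot.move_linear(p,tool(-75,35,180),.12); print(robot.read_t(),robot.read_ft_force().round(2),robot.read_opening())
w=cap('wrist')['color']; sd2=cap('scene')['color'][140:220,190:290]
cv2.imwrite('pics/c6.png',np.hstack([cv2.resize(w,(400,300)),cv2.resize(sd2,(375,300))])[:,:,::-1])
```

```text
33.3667 [ 0.13 -0.64 -2.14] 0.06343640894110332
```

View pics/c6.png

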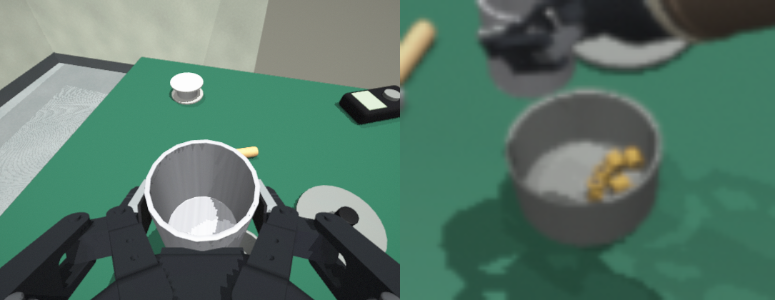

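The cup is empty: its floor is visible, and the weight dropped about 1.3 N (eight spacers weigh 1.18 N). The spacers are in the tub. I put the cup back where it stood.

Run:
```python
from h import *
R=tool(-20,35,180); G=np.array([.5055,.2004,.055]); x=R[:,0]; P=G-x*.006
robot.move_linear(P+[0,0,.17],R,.18); print(robot.read_t())
robot.move_linear(P+[0,0,.015],None,.15)
print(robot.move_linear(P-[0,0,.006],None,.025,threshold=4),robot.read_tcp_pos()-P,robot.read_t())
robot.ungrasp(); robot.sleep(.1)
robot.move_linear(P-x*.12,None,.12)
robot.move_linear(P-x*.12+[0,0,.12],None,.2); print(robot.read_t())
c=cap('scene'); sd=cap('side')
cv2.imwrite('pics/f7.png',np.hstack([cv2.resize(c['color'][110:360,100:450],(420,300)),cv2.resize(sd['color'][140:310,160:410],(380,300))])[:,:,::-1])
```

```text
36.025
True [ 4.59486679e-04 -1.85292657e-05  5.26541726e-04] 37.8167
40.175
```

View pics/f7.png

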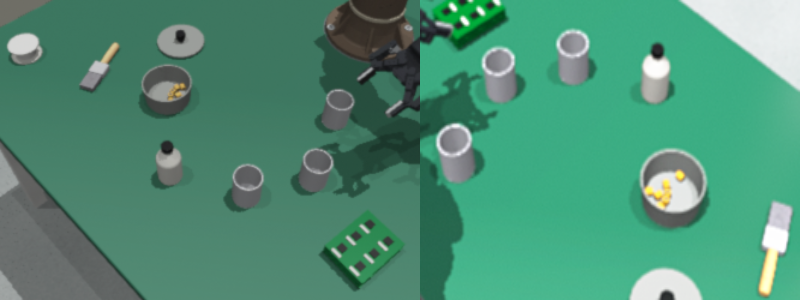

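The cup stands upright and released, the lid is flat, the brass pieces are in the tub, and the bystanders are in place. I hand in.

```bash
python3 -c "
from h import *
print(robot.read_t());robot.job_done()"
```

```text
40.275
the job is handed in; nothing more can be done
```

The job is handed in at 40.3 s of the 61 s allowed; the robot reports no verdict. The lid lies knob up on the bench at about (0.42, -0.34), 0.20 m from the tub. The left-most cup was poured into the tub and is back upright where it stood.

**Checks that held:**
- **Cup empty:** the wrist picture showed a bare cup floor, though a strip of it was hidden by the near wall. The force on the tool dropped about 1.3 N, against 1.18 N for eight spacers.
- **Bench and bystanders:** the last pictures show no spacer on the bench. The boards, dispenser and brush look unmoved by eye; I did not re-measure them.
- **Gripper:** it is open and withdrawn from the cup.

**Not fully certain:** I could not count all eight spacers one by one in the tub, because they overlap in the pictures. No check failed.

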